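Hang the mug on the bar carousel, turn the tall bottle to the front and hold it

TASK

Hang the small brass mug by its handle on the empty hook of the bar carousel and let go of it. Then take the carousel by the bar handle on top and turn it until the tallest bottle stands at the front, over the pointer of the fixed foot; finish while still gripping the bar handle so that the carousel stays still, with the mug hanging free. Leave the loose salt cellar, corkscrew and bottle opener where they lie.

Things in the scene. Friction and masses are not known exactly. Their poses are not given: they have to be found in the camera images.
- carousel: Bar carousel, fixed to the counter, turned up to 0.25 rad. Origin on its turning axis at the counter (z 0). Fixed dark steel foot, radius 92 mm, with a pointer tongue along its -x, roughly toward the robot: the front. On it turns a dark wooden tray, radius 112 mm, rim top at z 38 mm, with a brass post on the axis. Three bottles and a jigger sit fast on it, 74 to 78 mm from the axis.
- pointer (a point): Tip of the brass pointer cone on the fixed foot, 132 mm from the axis, 9 mm above the counter, in the -x direction of carousel. It marks the front.
- turntable (a joint): Angle of the turning tray, rad, growing counter-clockwise seen from above. 0 = the tallest bottle exactly over the pointer. Starts between -1.45 and -0.65, so it has to be turned counter-clockwise. No stops within 3.1 rad either way; a stiff smooth bearing (friction 0.12 N m, plus 0.3 N m at 1 rad/s), stays where it is left.
- tall_spot (a point): Top of the cap of the tallest bottle (green glass, black cap, 42 mm wide), 78 mm from the turning axis, z 156 mm; it turns with the tray. Counter-clockwise from it, seen from above: hook at 65 deg, clear bottle (top z 133 mm) at 145, jigger (top z 116) at 215, amber bottle (top z 137) at 288 deg.
- top_handle: Brass bar handle across the top of the post, turning with the tray: 62 mm long (its x), 13 mm thick (its y), 22 mm high, standing at z 184 to 206 mm on the turning axis. Origin: centre of its underside. At tray angle 0 its x axis lies at the carousel's yaw + 0.70 rad. Grip it from above across its thickness.
- grip (a point): Centre of the bar handle, on the turning axis, z 195 mm. Keep the wrist low here: a wall shelf hangs above the back of the counter, front edge at x 0.64 m, underside at z 0.63 m.
- hook_arm: Brass wire hook, 6 mm thick, turning with the tray. Origin on the axis, z 16 mm; its x points out along the hook. Wire leaves the post level at z 173 mm, dips to a flat seat 104 to 122 mm from the axis (wire centre z 161), rises to an upturned tip 137 mm out (ball 8 mm thick, top z 177). At the start it points to the robot within about 45 deg.
- hook_seat (a point): Middle of the hook's seat, on top of the wire: 113 mm from the axis, z 164 mm; the handle has to rest here. Slip the loop over the tip by moving the upright mug along the hook toward the post, mug body on the side away from the tallest bottle (counter-clockwise side, free of bottles), then lower. Let go, the mug swings down and hangs tilted about 70 deg, rocking for a few seconds.
- mug: Small straight brass mug, loose, 56 mm outside diameter, 62 mm high, wall 2.5 mm, 0.12 kg, upright on the counter left of the carousel. Origin: centre of its underside, z up. Loop handle of 6 mm wire along its +y, in its y-z plane, out to y 57 mm; the loop's opening runs from y 28 to 51 and z 15 to 49 mm. Can be gripped from above round the body, across its x.
- mug_handle (a point): Underside of the outer end of the handle's top bar, at [0, 46, 49] mm of the mug: where the hook bears once the mug hangs.
- salt_cellar: Ribbed glass salt cellar, 68 mm wide, 40 mm high, loose bystander. Origin: centre of its underside. It and the mug may have swapped places.
- corkscrew: Corkscrew lying flat, 123 x 94 x 25 mm, loose bystander.
- bottle_opener: Flat bottle opener lying, 81 x 144 x 8 mm, loose bystander.
Things that resemble listed ones, but are neither listed nor needed, are in the scene too. Leave any brown look-alike of the mug alone.

How it is judged (in metres and radians):
On the way, in this order (a step that is already met when the one before it is completed fails the run):
1. the mug hangs by its handle on the hook, let go, before the carousel is turned (distance between mug_handle and hook_seat below 0.02 m and contact force between mug and hook_arm above 0.3 N and contact force between mug and the fingers below 0.1 N and value of joint turntable below -0.35 rad), for 0.3 s.
2. the carousel is turned by its bar handle to bring the tallest bottle to the front (contact force between the fingers and top_handle above 1.5 N and value of joint turntable between -0.1 and 0.1 rad), for 0.1 s.
At the end, for the whole second after the job is handed in: Tallest bottle within 0.09 rad (about 5 deg) of the pointer, carousel still, fingers gripping the bar handle with over 1.5 N; the mug hangs by its handle on the hook (handle corner within 20 mm of the hook seat, borne by the hook, not touched by the fingers; it may still rock a little) (distance between mug_handle and hook_seat below 0.02 m and contact force between mug and hook_arm above 0.3 N and contact force between mug and the fingers below 0.1 N and value of joint turntable between -0.09 and 0.09 rad and velocity of joint turntable between -0.05 and 0.05 rad/s and contact force between the fingers and top_handle above 1.5 N and distance between the grasp point and grip below 0.03 m); the arm keeps its last pose, push and grip.
It fails at once if a bystander is pushed more than 30 mm (distance of any of salt_cellar, corkscrew, bottle_opener from where it was at the start of the episode above 0.03 m).
It also fails if it takes over 58 s, if anything falls off the work surface, if the arm or the gripper's body presses on something with over 40 N, if the wrist force passes 120 N, or if a joint passes its speed limit or range.

ROBOT

A 6-joint arm with a two-finger parallel gripper is mounted at the origin on a cart in front of the work surface, level with it; the furniture and walls round the work are solid. World frame = base frame: x ahead of the robot, y to its left, z up, the work surface at z = 0. Lengths are in m, angles in degrees, forces in N, time in s.
With the tool pointing down it reaches from about 0.3 to 0.75 m from the base axis. Payload 8.5 kg.
Tool frame: the origin (TCP) lies at the very end of the fingers, on their centre line; the grasp point (between the pads) lies 19 mm behind it; z points along the fingers, y is the line along which they close (so a half turn about z gives the same grasp; the last joint's range is limited). The gripper opens to 88 mm and grips with 3 to 60 N. Pads are 18 mm wide; open, the fingers measure 123 mm over their backs; the gripper's body (75 mm by 187 mm) begins 45 mm behind the grasp point.
Start: joints at [-89.112, 21.807, 74.336, -0, 83.858, -12.336], TCP at [0.126, -0.535, 0.239] pointing down, gripper open.
Joint ranges: [-178.18, 178.18], [-50.72, 133.34], [12.68, 142.11], [-81.47, 261.47], [9.98, 163.14], [-165.26, 165.26]. Speed limits (degrees/s): [136.94, 136.94, 180, 180, 180, 180].

INTERFACE

Orientations are given as [roll, pitch, yaw] about the fixed x, y, z axes, in that order (R = Rz(yaw) Ry(pitch) Rx(roll)).
In Python, from rig import arm, imaging, finder gives the robot as it stands. Calls block until the motion is done:
- arm.move_ptp(position, orientation): joint-space move of the TCP to a pose.
- arm.movel(position, orientation=None, rate=0.15, max_force=None): straight line of the TCP; orientation=None keeps the orientation; rate is the mean speed in m/s. With max_force (N) it stops when the force on the tool has changed by that much, and returns True; else False.
- arm.goto_joints(angles): joint-space move.
- arm.open_gripper() and arm.gripper_close(force=None): open the fingers fully, or close them until they stop; force is the grip in N (None keeps the last).
- arm.pause(seconds).
- arm.inverse_kinematics(position, orientation): joint angles nearest the present ones, or None.
- imaging.capture(name): name is "scene" or "top"; returns (picture, depth): 384x512x3 uint8, red, green, blue; 384x512 float32, m along the optical axis (not along the pixel's ray), 0 where there is no reading.
- imaging.camera_info(name): a dict with "fx", "fy", "cx", "cy" (pixels), "R" (3x3) and "t" (3): a world point X has camera coordinates R X + t. Camera axes: x right, y down, z forward; pixel columns grow to the right and rows downward; lengths in m; the calibration is good to about 2 mm. A picture is of the moment at which its call begins. camera_info takes no time and is no camera call.
A pose or a line that the arm cannot do raises arm.PlanningError and nothing moves.
- arm.close_job(): hands the job in; it is judged then, once.
Trained networks look in the newest picture that a camera, given by its name, has taken for a name from the list of things; names that differ only in an ending like _2 or _b are one class to them, and where a whole thing is asked for, a point or a joint stands for the part that bears it (a point fixed in the world has none). Each returns a list of dicts, best first, with "p" (0 to 1); they miss things now and then, are a little off and sometimes report something else, mostly with a low value. They report only what shows in the picture. A call takes as long as a camera call. They do not tell look-alikes from the thing itself.
- finder.spot_in(query, camera): "uv" ([column, row] in pixels, amid what is visible of it).
- finder.silhouettes(query, camera): "pixels" (384x512 bool, what is visible of it) and "uv" ([column, row] in pixels, amid what is visible of it).
Readings, each from a call of its own:
- arm.current_time_s(): time.
- arm.current_joint_positions(): joint angles.
- arm.current_dq(): joint speeds.
- arm.current_joint_efforts(): joint torques, N m.
- arm.current_tcp_pos(): TCP position.
- arm.current_orientation(): TCP orientation.
- arm.current_wrist_force(): force on the tool from outside, world axes, zero at the start.
- arm.current_torque(): the same for the moment, N m.
- arm.current_gripper_width(): finger opening in m.
- arm.current_gripper_force(): force on a finger pad.
Only numpy, scipy, OpenCV 4.12 (cv2) and the standard library are available. Lean on these libraries where they do the work, as an engineer would, in place of code of your own. Each camera call takes 0.05 s, during which the arm holds its last target. There are 200 camera calls.

## Working session

There is one attempt and no reset: what is moved stays moved. The work goes in short steps, each a Python script; the robot and the scene stay as the last script left them, time stands still between calls to the robot, and variables do not carry over. Pictures are saved under pics/ and viewed, at most 10 in all, crops included, and the job is handed in when it is done.

```bash
mkdir -p pics; cat > h.py <<'E'
import numpy as np, cv2
from rig import arm, imaging, finder
def cloud(cam,d):
    i=imaging.camera_info(cam); v,u=np.indices(d.shape)
    P=np.stack([(u-i["cx"])/i["fx"]*d,(v-i["cy"])/i["fy"]*d,d],-1)
    return (P-np.array(i["t"]))@np.array(i["R"])
def proj(cam,X):
    i=imaging.camera_info(cam); c=np.array(i["R"])@np.array(X)+np.array(i["t"])
    return np.array([c[0]/c[2]*i["fx"]+i["cx"],c[1]/c[2]*i["fy"]+i["cy"]])
def snap(cam,f):
    p,d=imaging.capture(cam); cv2.imwrite("pics/"+f,p[:,:,::-1]); return p,d
E
python3 - <<'E'
from h import *
np.set_printoptions(precision=3,suppress=True)
for cam in ["scene","top"]:
    p,d=snap(cam,cam+"0.png"); P=cloud(cam,d); np.savez(cam+"0.npz",p=p,d=d,P=P)
    i=imaging.camera_info(cam); print(cam,-np.array(i["R"]).T@np.array(i["t"]),i["fx"])
    for q in ["mug","carousel","top_handle","hook_arm","tall_spot","salt_cellar","pointer","corkscrew","bottle_opener"]:
        for r in finder.silhouettes(q,cam)[:3]:
            m=r["pixels"]&(d>0); X=P[m]
            if len(X): print(q,round(r["p"],2),np.round(r["uv"]),m.sum(),np.median(X,0),X.min(0),X.max(0))
E
```

```text
scene [-0.331  0.503  0.77 ] 476.50126827589173
mug 0.78 [228. 257.] 797 [0.504 0.131 0.039] [ 0.482  0.061 -0.003] [0.617 0.183 0.065]
mug 0.73 [270. 275.] 731 [0.385 0.075 0.038] [ 0.366  0.042 -0.002] [0.492 0.1   0.064]
mug 0.61 [304. 196.] 3873 [ 0.609 -0.163  0.037] [ 0.483 -0.402 -0.004] [ 0.893 -0.056  0.209]
carousel 0.96 [304. 200.] 3829 [ 0.606 -0.161  0.036] [ 0.483 -0.401 -0.004] [ 0.847 -0.056  0.209]
top_handle 0.62 [304. 152.] 102 [ 0.611 -0.162  0.2  ] [ 0.586 -0.171  0.18 ] [ 0.64  -0.155  0.209]
hook_arm 0.46 [321. 167.] 76 [ 0.562 -0.184  0.174] [ 0.483 -0.206  0.16 ] [ 0.615 -0.159  0.178]
tall_spot 0.87 [304. 199.] 3675 [ 0.609 -0.161  0.037] [ 0.485 -0.401 -0.004] [ 0.831 -0.056  0.209]
salt_cellar 0.74 [162. 276.] 674 [0.506 0.293 0.03 ] [ 0.478  0.247 -0.   ] [0.546 0.325 0.044]
salt_cellar 0.18 [324. 168.] 112 [ 0.556 -0.185  0.173] [ 0.483 -0.245  0.129] [ 0.621 -0.158  0.178]
pointer 0.86 [300. 198.] 3852 [ 0.605 -0.161  0.037] [ 0.483 -0.401 -0.004] [ 0.831 -0.056  0.209]
corkscrew 0.66 [285. 268.] 238 [0.404 0.012 0.016] [ 0.285 -0.054 -0.004] [0.471 0.0
[... 525 characters left out ...]
 0.016]
top_handle 0.49 [335. 152.] 127 [ 0.62  -0.167  0.204] [ 0.587 -0.202  0.034] [ 0.69  -0.157  0.212]
hook_arm 0.59 [337. 184.] 97 [ 0.54  -0.192  0.173] [ 0.485 -0.217  0.02 ] [ 0.62  -0.174  0.181]
tall_spot 0.66 [322. 168.] 3973 [ 0.613 -0.166  0.028] [ 0.498 -0.286 -0.006] [ 0.743 -0.056  0.212]
salt_cellar 0.69 [167. 190.] 388 [0.512 0.292 0.029] [ 0.479  0.258 -0.002] [0.543 0.333 0.046]
pointer 0.82 [322. 172.] 4155 [ 0.611 -0.166  0.028] [ 0.473 -0.287 -0.005] [ 0.728 -0.056  0.212]
corkscrew 0.74 [259. 233.] 229 [0.42  0.023 0.021] [ 0.38  -0.062 -0.004] [0.469 0.05  0.03 ]
bottle_opener 0.65 [353. 226.] 361 [ 0.458 -0.279  0.009] [ 0.379 -0.319 -0.004] [ 0.522 -0.239  0.016]
```

```bash
python3 -c "
import cv2,numpy as np
a=cv2.imread('pics/scene0.png');b=cv2.imread('pics/top0.png');cv2.imwrite('pics/b.png',cv2.resize(np.vstack([a,b]),(800,1200))[:600]);cv2.imwrite('pics/c.png',cv2.resize(b,(800,600)))"
```

```text
(no output)
```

View pics/b.png

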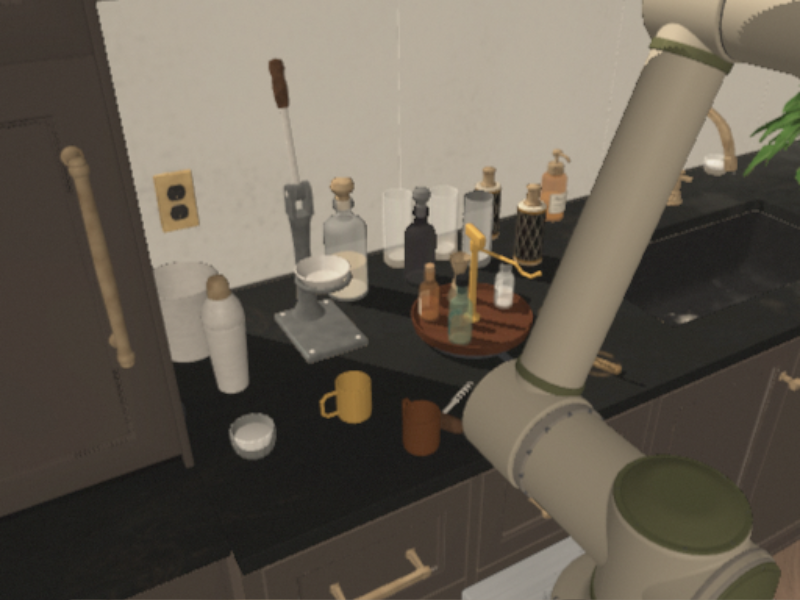

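View pics/c.png

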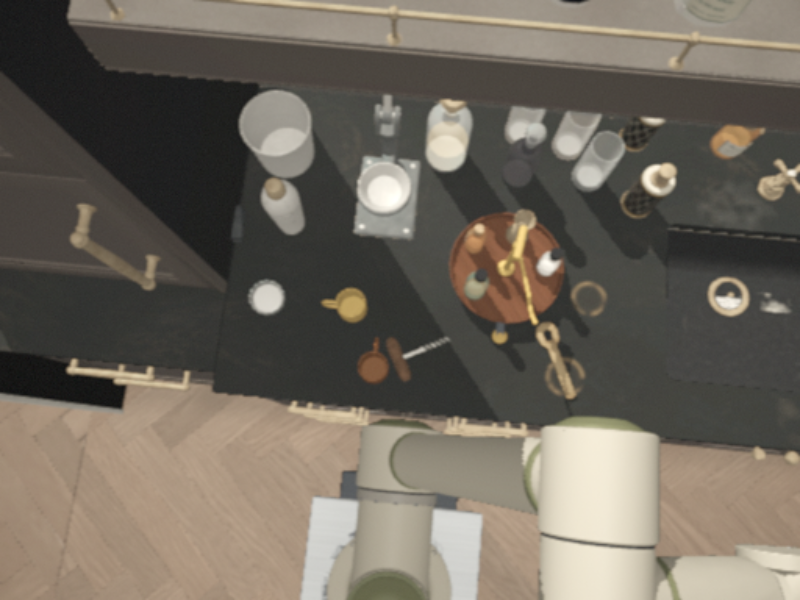

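The top view (800x600) shows the brass mug at (351,305) with its handle to the left (+y). The brown look-alike is at (373,367) and the salt cellar at (267,297). The carousel axis is near (507,268), with the hook tip at about (535,322) and the green bottle at (477,280). Next I'll fit exact positions.

```bash
cat > fit.py <<'E'
from h import *
from scipy.optimize import least_squares
np.set_printoptions(precision=4,suppress=True)
D={c:np.load(c+"0.npz")["P"] for c in ["top","scene"]}
V={c:np.load(c+"0.npz")["d"]>0 for c in D}
def box(c,lo,hi):
    P=D[c]; return P[V[c]&np.all((P>lo)&(P<hi),-1)]
def circ(X,r,c0):
    return least_squares(lambda c:np.hypot(X[:,0]-c[0],X[:,1]-c[1])-r,c0,loss="soft_l1",f_scale=.003).x
for c in D:
    X=box(c,[.47,.09,.052],[.57,.22,.07]); b=X[np.abs(X[:,1]-.13)<.035]
    mc=circ(b,.0275,[.515,.13])
    r=np.hypot(*(X[:,:2]-mc).T); hh=box(c,[.47,.09,.012],[.57,.22,.062]); e=hh[:,:2]-mc; rr=np.hypot(*e.T); hd=e[(rr>.036)&(rr<.062)]
    print(c,"mug",mc,len(b),"handle",len(hd),np.degrees(np.arctan2(*hd.mean(0)[::-1])) if len(hd) else None, rr.max())
    X=box(c,[.45,-.32,.027],[.78,-.02,.042]); h=X[(X[:,2]>.03)]
    a=np.array([.613,-.166]); 
    for _ in range(10):
        q=np.hypot(*(h[:,:2]-a).T); k=h[(q>.101)&(q<.116)]; a=circ(k,.108,a)
    print(" tray",a,len(k))
    X=box(c,[.56,-.22,.188],[.68,-.11,.212]); m=X.mean(0); w=np.linalg.svd(X[:,:2]-m[:2])[2][0]
    print(" bar",m,(X.min(0)+X.max(0))/2,np.degrees(np.arctan2(w[1],w[0])),len(X), np.ptp((X[:,:2]-m[:2])@w))
    X=box(c,[.44,-.30,.150],[.60,-.11,.183]); 
    e=X[:,:2]-[.613,-.165]; q=np.hypot(*e.T); an=np.degrees(np.arctan2(e[:,1],e[:,0]))%360
    for lo in np.arange(.04,.15,.012):
        s=(q>lo)&(q<lo+.012)
        if s.any(): print("  r%.3f n%d ang"%(lo,s.sum()),np.round(np.sort(an[s])[:12]),X[s,2].mean())
E
python3 fit.py
```

```text
top mug [0.5115 0.1259] 76 handle 26 90.16764432699456 0.0542166526300246
 tray [ 0.6174 -0.1672] 347
 bar [ 0.616  -0.1664  0.2041] [ 0.6183 -0.1668  0.2   ] 171.59621797051412 120 0.0625521008472996
  r0.040 n9 ang [197. 198. 198. 199. 200. 201. 201. 202. 204.] 0.17603477524384348
  r0.052 n14 ang [125. 129. 133. 134. 198. 198. 199. 199. 200. 201. 201. 201.] 0.1698264828000291
  r0.064 n29 ang [124. 126. 128. 128. 129. 130. 131. 131. 132. 133. 133. 134.] 0.16211691092058314
  r0.076 n12 ang [137. 138. 138. 197. 197. 198. 198. 198. 199. 199. 200. 201.] 0.1705881521233508
  r0.088 n13 ang [196. 197. 197. 197. 197. 197. 197. 198. 198. 198. 199. 199.] 0.16906929058573317
  r0.100 n10 ang [197. 197. 197. 198. 198. 198. 198. 198. 199. 199.] 0.1632905035230936
  r0.112 n8 ang [197. 197. 197. 198. 198. 199. 199. 199.] 0.16456750294553793
  r0.124 n12 ang [196. 196. 197. 197. 197. 197. 197. 198. 198. 198. 198. 199.] 0.1736040445586141
  r0.136 n1 ang [198.] 0.17687066559843706
scene mug [0.5126 0.1265] 196 handle 59 92.06030381239897 0.05694273563264436
 tray [ 0.6172 -0.1665] 379
 bar [ 0.
[... 187 characters left out ...]
2 n13 ang [124. 126. 127. 132. 134. 196. 199. 200. 200. 200. 200. 200.] 0.16681795993882748
  r0.064 n17 ang [126. 131. 131. 134. 136. 136. 138. 139. 195. 196. 198. 198.] 0.16573919825217592
  r0.076 n12 ang [135. 137. 137. 195. 196. 197. 197. 197. 198. 199. 199. 199.] 0.17013194652938368
  r0.088 n15 ang [195. 196. 197. 197. 197. 198. 198. 198. 198. 198. 199. 199.] 0.16730099079690952
  r0.100 n8 ang [196. 197. 197. 197. 197. 198. 198. 198.] 0.16295527414672012
  r0.112 n11 ang [195. 195. 197. 197. 197. 197. 197. 198. 198. 198. 198.] 0.1638973231977039
  r0.124 n12 ang [195. 196. 196. 197. 197. 197. 198. 198. 198. 198. 198. 198.] 0.1734095442235909
  r0.136 n1 ang [197.] 0.17415218745943162
```

```bash
python3 - <<'E'
from fit import *
print("----"); A=np.array([.6172,-.1662])
p=np.load("top0.npz")["p"].astype(int); P=D["top"]
e=P[...,:2]-A; q=np.hypot(e[...,0],e[...,1]); an=np.degrees(np.arctan2(e[...,1],e[...,0]))%360
m=V["top"]&(q>.113)&(q<.14)&(P[...,2]<.03)&(abs(an-180)<25)&(p[...,0]-p[...,2]>30)
print("pointer",m.sum(),np.sort(an[m]),np.round(q[m],3))
print(arm.current_orientation(),arm.current_gripper_width())
for pos,psi in [((.512,.126,.15),90),((.512,.126,.15),-90),((.49,-.24,.2),-74),((.49,-.24,.2),106),((.617,-.166,.182),-8),((.617,-.166,.182),40),((.617,-.166,.182),172),((.617,-.166,.182),-140)]:
    print(pos,psi,np.round(arm.inverse_kinematics(pos,[180,0,psi]) if arm.inverse_kinematics(pos,[180,0,psi]) is not None else [0]))
im=cv2.imread("pics/top0.png")[90:240,260:400]; cv2.imwrite("pics/crop.png",cv2.resize(im,(560,600),interpolation=cv2.INTER_CUBIC))
for y in (-.25,-.1,0,.1,.25): 
    print(y,proj("top",[A[0]-.132*np.cos(y),A[1]-.132*np.sin(y),.009]))
E
```

```text
top mug [0.5115 0.1259] 76 handle 26 90.16764432699456 0.0542166526300246
 tray [ 0.6174 -0.1672] 347
 bar [ 0.616  -0.1664  0.2041] [ 0.6183 -0.1668  0.2   ] 171.59621797051412 120 0.0625521008472996
  r0.040 n9 ang [197. 198. 198. 199. 200. 201. 201. 202. 204.] 0.17603477524384348
  r0.052 n14 ang [125. 129. 133. 134. 198. 198. 199. 199. 200. 201. 201. 201.] 0.1698264828000291
  r0.064 n29 ang [124. 126. 128. 128. 129. 130. 131. 131. 132. 133. 133. 134.] 0.16211691092058314
  r0.076 n12 ang [137. 138. 138. 197. 197. 198. 198. 198. 199. 199. 200. 201.] 0.1705881521233508
  r0.088 n13 ang [196. 197. 197. 197. 197. 197. 197. 198. 198. 198. 199. 199.] 0.16906929058573317
  r0.100 n10 ang [197. 197. 197. 198. 198. 198. 198. 198. 199. 199.] 0.1632905035230936
  r0.112 n8 ang [197. 197. 197. 198. 198. 199. 199. 199.] 0.16456750294553793
  r0.124 n12 ang [196. 196. 197. 197. 197. 197. 197. 198. 198. 198. 198. 199.] 0.1736040445586141
  r0.136 n1 ang [198.] 0.17687066559843706
scene mug [0.5126 0.1265] 196 handle 59 92.06030381239897 0.05694273563264436
 tray [ 0.6172 -0.1665] 379
 bar [ 0.
[... 1681 characters left out ...]
0.135 0.135 0.135 0.136 0.135 0.14
 0.14  0.139 0.138 0.14  0.14  0.139 0.138 0.138 0.137]
[-179.9997   -0.0005   13.2244] 0.08808639958262532
(0.512, 0.126, 0.15) 90 [ 1. 24. 86. -0. 70.  1.]
(0.512, 0.126, 0.15) -90 [0]
(0.49, -0.24, 0.2) -74 [-39.  23.  79.  -0.  78. 125.]
(0.49, -0.24, 0.2) 106 [-39.  23.  79.   0.  78. -55.]
(0.617, -0.166, 0.182) -8 [-26.  33.  64.  -0.  83.  72.]
(0.617, -0.166, 0.182) 40 [-26.  33.  64.  -0.  83.  24.]
(0.617, -0.166, 0.182) 172 [ -26.   33.   64.    0.   83. -108.]
(0.617, -0.166, 0.182) -140 [ -26.   33.   64.    0.   83. -156.]
-0.25 [308.0769 212.2331]
-0.1 [314.3502 213.9569]
0 [318.6376 214.5868]
0.1 [322.9562 214.7923]
0.25 [329.3921 214.3009]
```

View pics/crop.png

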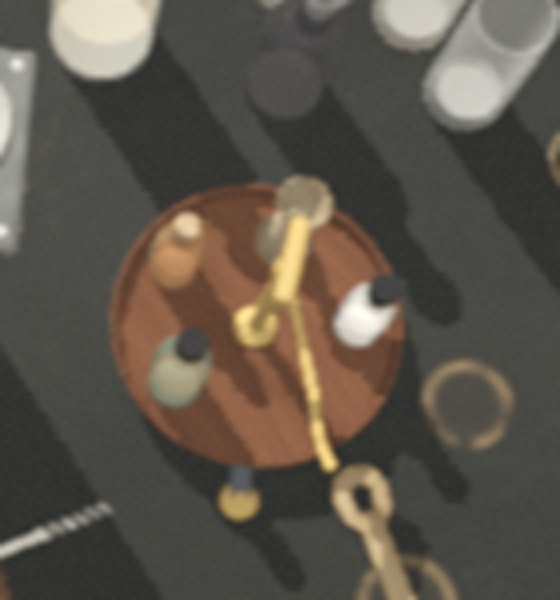

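The pointer cone sits at crop (240,500), which gives a carousel yaw of about 0.03. The hook tip is at crop (330,465), the green bottle's cap at (192,345), and the bar runs from (300,225) to (285,300). That puts the hook at about 196.7° and means a turn of about 50°. Now I'll pick up the mug.

```bash
cat > geo.py <<'E'
from h import *
np.set_printoptions(precision=4,suppress=True)
A=np.array([.6172,-.1662]); PHI=np.radians(196.7)
u=np.array([np.cos(PHI),np.sin(PHI)]); t=np.array([-u[1],u[0]])
DZ=.036
def tcp(r,off,base): return [*(A+r*u+off*t),base+DZ]
E
python3 - <<'E'
from geo import *
arm.movel([.126,-.535,.32],rate=.2)
arm.move_ptp([.512,.126,.16],[180,0,90])
arm.movel([.512,.126,DZ],rate=.12)
arm.gripper_close(20); print(arm.current_gripper_width(),arm.current_gripper_force())
arm.movel([.512,.126,.32],rate=.2)
arm.move_ptp(tcp(.165,.041,.25),[180,0,106])
p,d=snap("scene","g1.png"); snap("top","g1t.png"); np.savez("g1.npz",d=d,P=cloud("scene",d))
print(arm.current_gripper_width(),arm.current_tcp_pos(),arm.current_time_s())
a=cv2.imread("pics/g1.png")[40:290,200:450];b=cv2.imread("pics/g1t.png")[90:340,200:450]
cv2.imwrite("pics/g1c.png",cv2.resize(np.hstack([a,b]),(800,400)))
E
```

```text
0.05391159625466752 19.953757346033854
0.05431488945893862 [ 0.4714 -0.252   0.2862] 9.2
```

View pics/g1c.png

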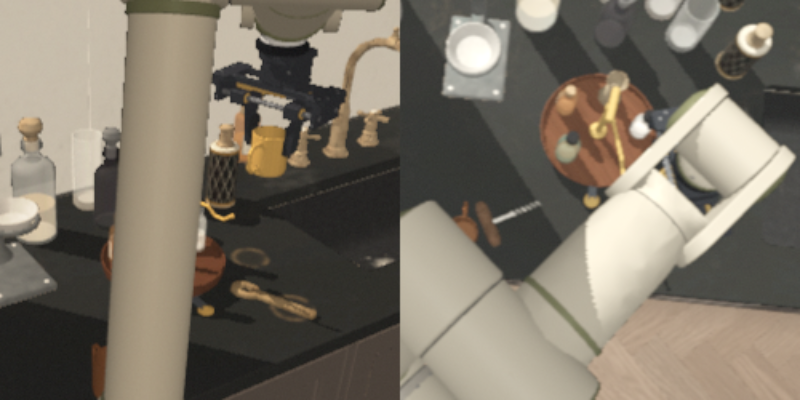

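The mug is held with its handle toward the hook, at about (255,145) in the left panel. I'll check its position in the hand from the depth data.

```bash
python3 - <<'E'
from geo import *
from scipy.optimize import least_squares
P=np.load("g1.npz")["P"]; d=np.load("g1.npz")["d"]; p=cv2.imread("pics/g1.png").astype(int)
c=np.array([.4714,-.252]); e=P[...,:2]-c; m=(d>0)&(np.abs(e).max(-1)<.08)&(P[...,2]>.235)&(P[...,2]<.33)&(p[...,2]-p[...,0]>45)
X=P[m]; a=(X[:,:2]-c)@u; b=(X[:,:2]-c)@-t; print(len(X),"u",a.min(),a.max(),"handle dir",np.percentile(b,[0,2,50,98,100]),"z",np.percentile(X[:,2],[1,99]))
s=b<.015; f=least_squares(lambda q:np.hypot(a[s]-q[0],b[s]-q[1])-.028,[0,0],loss="soft_l1",f_scale=.002); print("center u,-t:",f.x)
h=(b>.032); print(h.sum(),"handle u mean",np.median(a[h]),"z",X[h,2].min(),X[h,2].max())
E
```

```text
675 u -0.03296886976294593 0.04610646751323349 handle dir [-0.0292 -0.0268  0.0204  0.0548  0.0582] z [0.252  0.3134]
center u,-t: [-0.0007  0.0021]
64 handle u mean 0.0008755952425303769 z 0.2617953318474838 0.30587655619109644
```

```bash
python3 - <<'E'
from geo import *
arm.movel(tcp(.165,.043,.134),[180,0,106.2],rate=.12)
print("slide",arm.movel(tcp(.113,.043,.134),rate=.06,max_force=6), arm.current_tcp_pos(),arm.current_wrist_force())
print("lower",arm.movel(tcp(.113,.043,.112),rate=.02,max_force=3), arm.current_tcp_pos()-np.array([0,0,DZ]),arm.current_wrist_force())
p,d=snap("scene","g2.png"); cv2.imwrite("pics/g2c.png",cv2.resize(cv2.imread("pics/g2.png")[90:240,270:440],(680,600)))
print(arm.current_time_s())
E
```

```text
slide False [ 0.5211 -0.2399  0.17  ] [ 0.4586 -0.7106 -1.1494]
lower True [ 0.5212 -0.2398  0.1136] [-0.1218 -0.7944  1.8633]
12.3083
```

View pics/g2c.png

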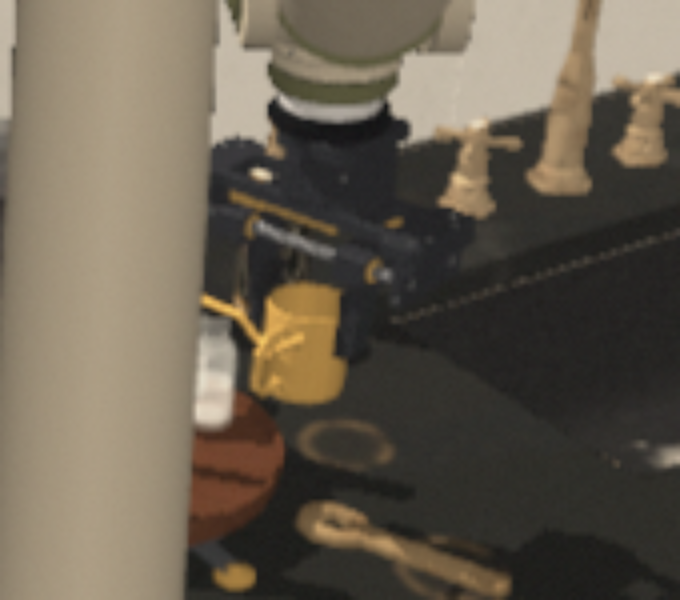

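The hook wire passes through the loop at about (270,345), and contact came at the expected height, so I'll release.

```bash
python3 - <<'E'
from geo import *
arm.open_gripper(); arm.pause(1.0)
p=arm.current_tcp_pos(); print(arm.movel([p[0],p[1],.32],rate=.12,max_force=10))
arm.move_ptp([.40,-.166,.32],[180,0,60]); arm.pause(1.5)
p,d=snap("scene","g3.png"); snap("top","g3t.png")
a=cv2.imread("pics/g3.png")[60:260,230:430];b=cv2.imread("pics/g3t.png")[80:280,230:430]
cv2.imwrite("pics/g3c.png",cv2.resize(np.hstack([a,b]),(800,400))); print(arm.current_time_s())
E
```

```text
False
17.9083
```

View pics/g3c.png

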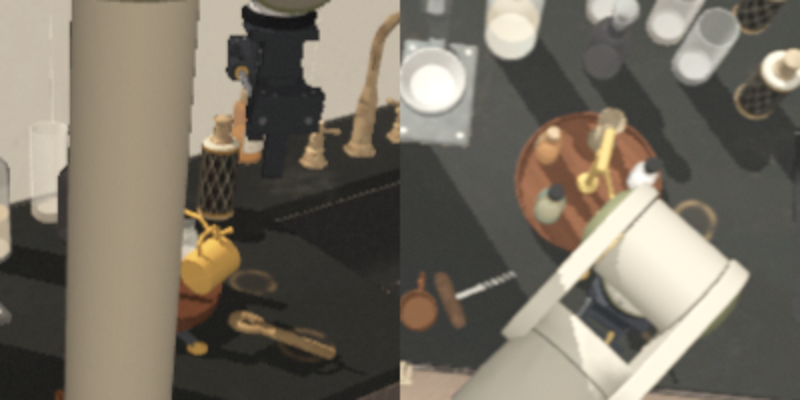

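The mug hangs tilted by its handle at (210,260) in the left panel. Next I'll grip the bar and turn.

```bash
python3 - <<'E'
from geo import *
arm.move_ptp([*A,.30],[180,0,-8.3])
print(arm.movel([*A,.182],rate=.1,max_force=8), arm.current_wrist_force())
arm.gripper_close(60); print("w",arm.current_gripper_width(),arm.current_gripper_force(),arm.current_time_s())
for ps in np.arange(-8.3,42.1,4.2)[1:]:
    arm.move_ptp([*A,.182],[180,0,ps])
print(arm.current_orientation(),arm.current_torque(),arm.current_wrist_force(),arm.current_time_s())
snap("scene","g4.png"); p,d=snap("top","g4t.png"); np.savez("g4.npz",p=p,d=d)
a=cv2.imread("pics/g4.png")[60:260,230:430];b=cv2.imread("pics/g4t.png")[80:280,230:430]
cv2.imwrite("pics/g4c.png",cv2.resize(np.hstack([a,b]),(800,400)))
E
```

```text
False [0.404  0.4437 0.021 ]
w 0.012602538406927035 125.01675490289927 21.7
[179.7258   0.1087  37.8174] [-1.6695 -0.0546  0.0855] [  0.4024 -13.5265  -0.2283] 24.45
```

View pics/g4c.png

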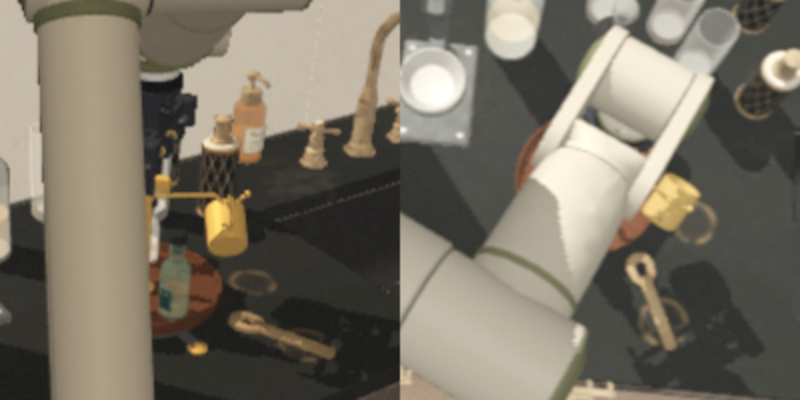

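The mug is still hanging at (227,225) and the green bottle is nearly over the pointer at (175,280). I'll turn the last few degrees and measure the tray angle.

```bash
cat > meas.py <<'E'
from geo import *
def meas(f):
    p,d=snap("scene",f); P=cloud("scene",d); e=P[...,:2]-A; q=np.hypot(e[...,0],e[...,1]); an=np.degrees(np.arctan2(e[...,1],e[...,0]))%360
    ok=(d>0)&(an>100)&(an<300)
    h=ok&(q>.05)&(q<.10)&(P[...,2]>.163)&(P[...,2]<.18)&(p[...,0].astype(int)-p[...,2]>40)
    c=ok&(q>.05)&(q<.11)&(P[...,2]>.125)&(P[...,2]<.16)&(an<215)
    k=ok&(q>.118)&(q<.142)&(P[...,2]<.02)&(p[...,0].astype(int)-p[...,2]>30)&(abs(an-180)<25)
    print("hook",h.sum(),np.median(an[h])-65,"cap",c.sum(),np.median(an[c]),P[c].mean(0),"pointer",k.sum(),np.median(an[k]),P[k].mean(0))
E
python3 - <<'E'
from meas import *
arm.move_ptp([*A,.182],[180,0,42]); arm.pause(2)
meas("g5.png"); print(arm.current_orientation(),arm.current_wrist_force(),arm.current_gripper_force(),arm.current_dq(),arm.current_time_s())
E
```

```text
hook 38 182.33625067930262 cap 113 179.43319673124137 [ 0.5359 -0.1668  0.1451] pointer 57 179.03144907480282 [ 0.485  -0.1659  0.0046]
[179.7129   0.1231  41.8931] [  0.3998 -13.0054  -0.0344] 121.1102231964469 [-0.046  -0.0036 -0.0188 -0.0028 -0.0057 -0.0575] 26.85
```

```bash
python3 - <<'E'
from meas import *
arm.pause(3); meas("g6.png"); print(arm.current_gripper_force(),arm.current_time_s())
cv2.imwrite("pics/g6c.png",cv2.resize(cv2.imread("pics/g6.png")[110:260,230:400],(680,600)))
E
```

```text
hook 38 181.80785035112453 cap 113 179.56727380753392 [ 0.5356 -0.1666  0.1453] pointer 53 178.88029667194462 [ 0.4856 -0.1653  0.0051]
121.10790671780705 29.9
```

View pics/g6c.png

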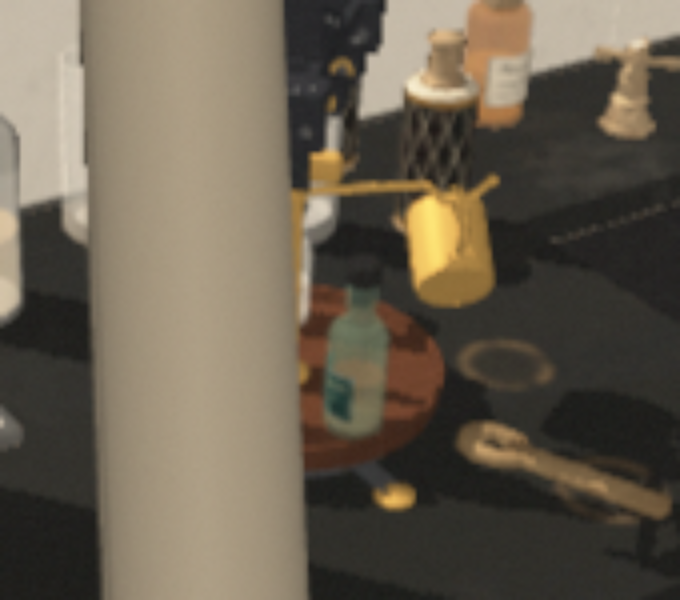

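The mug hangs free on the hook at (455,240). The green bottle at (355,370) lines up with the pointer at (395,495), and the bar is gripped. I'll hand it in.

```bash
python3 -c "
from rig import arm
print(arm.close_job())"
```

```text
the job is handed in; nothing more can be done
None
```

I handed the job in at about 30 s: the brass mug hangs free on the hook, the tallest bottle measures within about 3° of the pointer, and the bar handle is still gripped; no verdict was returned.

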